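# Unlock and open the waste chute in the tea platform

## Task

Open the waste chute in the teak platform so that scraps can be swept down to the bin: with closed fingertips press the red spring button down through its slot in the metal cover, keep it down while you push the cover along over it, and push the cover on until it is fully open and the button has sprung up again in the cover's other slot. Only press and push: grip and lift nothing, and leave the saucers, the tea glass and the sugar tongs where they are.

Things in the scene. Friction and masses are not known exactly. Their poses are not given: they have to be found in the camera images.
- platform: Fixed teak platform, its top 50 mm above the counter. Origin on the counter surface; in its own frame the teak spans x -180..155, y -240..260 mm, z up; turned up to 0.4 rad. Let in flush is a grey metal cover over the waste chute (opening x -65..32, y -75..30 mm). The cover slides open along the platform's +y.
- chute_cover (a joint): Slide of the metal cover to the platform's +y, m: 0 shut, 0.121 open at its end stop; 2 to 6 N to slide. Shut it spans x -78..118, y -89..89 mm of the platform. 6 mm thick, top flush at 50 mm, captive in its track. Two slots, each 56 (x) by 38 mm (y), centres 120 mm apart along y. While the button stands up in a slot the cover is locked, with 3 mm of play.
- closed_slot (a point): Centre of the slot where the button stands when shut, at the cover's top face; moves with the cover (platform frame, shut: x 75, y 60, z 50 mm). Axes as the platform's. Fingertips in this slot can push the cover by the slot's +y edge. Below the cover, along the slots' path, runs a groove with its floor 28 mm above the counter.
- open_slot (a point): Centre of the cover's other slot, at the cover's top face; moves with the cover (platform frame, shut: x 75, y -60, z 50 mm). The button springs up in it when the cover is fully open.
- lock_button (a joint): How far the red button is pressed straight down, m: 0 up, 0.018 at its bottom stop. Spring: about 2 N at first, 4.2 N at 11 mm, 5.6 N at the bottom. Past 11 mm its top is below the cover's underside and the cover can slide over it; the cover then keeps it down until the other slot comes over it, at full opening.
- button_top (a point): Centre of the red button's flat top, 50 mm along the platform's x by 32 mm along its y; it stays at x 75, y 60 mm of the platform. Up, its top is 55 mm above the counter (5 mm above the cover's top); it moves only up and down.
- saucer_lower: Loose turquoise ceramic saucer, 124 mm across, 16 mm high, standing on the platform near its -y end; origin under its middle. Leave alone.
- saucer_upper: Second, equal saucer stacked in the lower one; origin under its middle. Leave alone.
- tea_glass: Loose clear tulip-shaped tea glass, 58 mm across the rim, 88 mm high, upright on the platform near its -x edge; origin under its middle. Leave alone.
- sugar_tongs: Loose steel sugar tongs, 120 mm long, 35 mm wide, 8 mm high, lying on the platform near its -x edge, along its y; origin under the middle. Leave alone.

How it is judged:
On the way, in this order (a step that is already met when the one before it is completed fails the run):
1. the fingers hold the button down below the cover while the cover is still shut (value of joint lock_button above 0.0112 m and value of joint chute_cover below 0.012 m and contact force between the fingers and lock_button above 1 N), for 0.05 s.
2. with the button kept down, the cover has been slid over it (value of joint lock_button above 0.01 m and value of joint chute_cover between 0.025 and 0.1 m), for 0.05 s.
At the end, for the whole second after the job is handed in: The cover is fully open (joint over 0.1155 of 0.121 m) and locked there by the button, which stands up in the other slot (less than 3 mm down); saucers, glass and tongs are within 15 mm of where they were, the glass upright; the robot is clear (value of joint chute_cover above 0.1155 m and value of joint lock_button below 0.003 m and distance of each of saucer_lower, saucer_upper, tea_glass, sugar_tongs from where it was at the start of the episode below 0.015 m and angle between tea_glass's own z axis and vertical below 0.1 rad); the robot touches nothing.
It fails at once if a saucer, the glass or the tongs is lifted, carried or pushed more than 20 mm (distance of any of saucer_lower, saucer_upper, tea_glass, sugar_tongs from where it was at the start of the episode above 0.02 m).
It fails at once if the tea glass is tipped (angle between tea_glass's own z axis and vertical above 0.35 rad).
It also fails if it takes over 38 s, if anything falls off the work surface, if the arm or the gripper's body presses on something with over 40 N, if the wrist force passes 120 N, or if a joint passes its speed limit or range.

## Robot

A 7-joint arm with a two-finger parallel gripper is mounted at the origin on the work surface. World frame = base frame: x ahead of the robot, y to its left, z up, the work surface at z = 0. Lengths are in m, angles in rad, forces in N, time in s.
With the tool pointing down it reaches from about 0.425 to 0.925 m from the base axis. Payload 6.8 kg.
Tool frame: the origin (TCP) lies on the centre line of the jaws, within the pads' length; the fingertips stand bot.tip_reach ahead of it and the grasp point (between the pads) lies 3 mm ahead of it (bot.tip_reach is the distance from the TCP to the fingertips, in m); z points along the fingers, y is the line along which they close (so a half turn about z gives the same grasp; the last joint's range is limited). The gripper opens to 85 mm and grips with 20 to 120 N. Pads are 22 mm wide; open, the fingers measure 114 mm over their backs; the gripper's body (76 mm by 85 mm) begins 54 mm behind the grasp point. The pads swing forward as they close: fully open they stand 13 mm farther back than shut.
Start: joints at [1.12, 0.477, 0.022, 1.555, -0.011, 1.109, -0.083], TCP at [0.227, -0.636, 0.253] pointing down, gripper open.
Joint ranges: [-2.96, 2.96], [-0.34, 2.1], [-1.41, 1.46], [0.24, 2.44], [-1.37, 4.51], [0.17, 1.92], [-2.96, 2.96]. Speed limits (rad/s): [2.39, 2.39, 3.14, 3.14, 3.14, 3.14, 3.14].

## Interface

Orientations are given as a unit quaternion [w, x, y, z].
In Python, from station import bot gives the robot as it stands.
- The arm moves only by the tool jog_arm, never from a script. Its argument "deltas" is a list of rows, each a list of 7 numbers: the shift along the world's x, y, z in m, then the turn, a rotation vector about the world's x, y, z in rad, then the opening, from 0 (shut) to 1 (fully open). In form: [[x, y, z, rx, ry, rz, grip], ...]. A call has 1 to 10 rows; each row shifts and turns the commanded pose from where the row before left it; what a row does not reach is not made up. A row lasts 1/10 s, in which the tool goes at most 50 mm and 8.59 degrees, less where a joint would pass 70% of its speed; a pose out of reach is approached as far as the arm can. A call with a gripper value outside its range is refused whole. The fingers move at their own pace and stop on an object; "newtons" is the grip in N (left out, the last holds). Time passes only in rows, so rows that do not move let the fingers close. It gives the time, the measured TCP pose, the force, the opening and the grip force at its end, in the units of the state.
- bot.get_obs(): the state, without advancing time (a new reading comes with each control period).
- bot.read_camera(name): name is "scene" or "side" or "wrist"; returns a dict with "img" (400x640x3 uint8, red, green, blue), "K" (3x3 intrinsics, pixels), "eye" and "attitude" of the camera in the world. Camera axes: x right, y down, z forward; pixel columns grow to the right and rows downward; lengths in m; the calibration is good to about 2 mm. A picture is of the moment at which its call begins. There is no depth.
- bot.hand_in(): hands the job in; it is judged then, once.
The state is a dict: "t": time; "q": joint angles; "joint_vel": joint speeds; "joint_torque": joint torques, N m; "eef_pos": TCP position; "tool_rot": TCP orientation; "contact_force": force on the tool from outside, world axes, zero at the start; "torque": the same for the moment, N m; "gripper_width": opening from 0.0 (shut) to 1.0 (fully open); "grasp_force": force on a finger pad.
Only numpy, scipy, OpenCV 4.12 (cv2) and the standard library are available. Lean on these libraries where they do the work, as an engineer would, in place of code of your own. Each camera call takes 0.05 s, during which the arm holds its last target. There are 200 camera calls.

## Working session

There is one attempt and no reset: what is moved stays moved. The work goes in short steps, Python scripts to look and compute and a tool call to move; the robot and the scene stay as the last step left them, time stands still between calls to the robot, and variables do not carry over. Pictures are saved under pics/ and viewed, at most 10 in all, crops included, and the job is handed in when it is done.

Besides the shell and the picture viewer there is one more tool, called as name(argument=value, ...) on one line, values as JSON. jog_arm: Moves the arm, as the interface text tells. Its arguments: {"type":"object","properties":{"deltas":{"type":"array"},"newtons":{"type":"number"}},"required":["deltas"]}

```bash
mkdir -p pics
python3 - <<'E'
from station import bot
import cv2,numpy as np
o=bot.get_obs(); print(o['t'],o['eef_pos'],o['tool_rot'],o['contact_force'],bot.tip_reach)
for n in ("scene","side"):
    c=bot.read_camera(n); np.savez(f"{n}.npz",**c); print(n,c['K'].tolist() if hasattr(c['K'],'tolist') else c['K'],c['eye'],c['attitude'])
    cv2.imwrite(f"pics/{n}1.png",c['img'][:,:,::-1])
E
```

```text
0.0 [ 0.22669835 -0.63520128  0.2523312 ] [-8.98439139e-04  9.85341475e-01  1.70591098e-01 -2.18901725e-04] [-0.06695775 -0.74699215  0.4818519 ] 0.022
scene [[453.0373424661853, 0.0, 328.96569116984426], [0.0, 453.0373424661853, 192.30784132868604], [0.0, 0.0, 1.0]] [1.04815438 0.09373521 0.60505896] [-0.23039471  0.53713359  0.74711108 -0.3165925 ]
side [[486.6111420130418, 0.0, 319.4660745373441], [0.0, 486.6111420130418, 203.82575456770843], [0.0, 0.0, 1.0]] [ 0.06250378 -0.64338367  0.53922033] [-0.44463198  0.84000328 -0.26985933  0.15450836]
```

View pics/scene1.png

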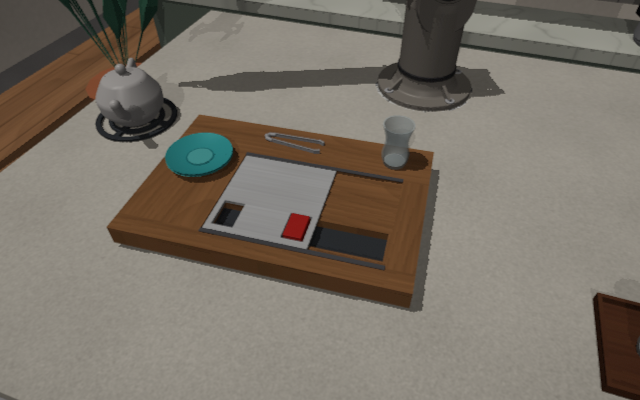

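View pics/side1.png

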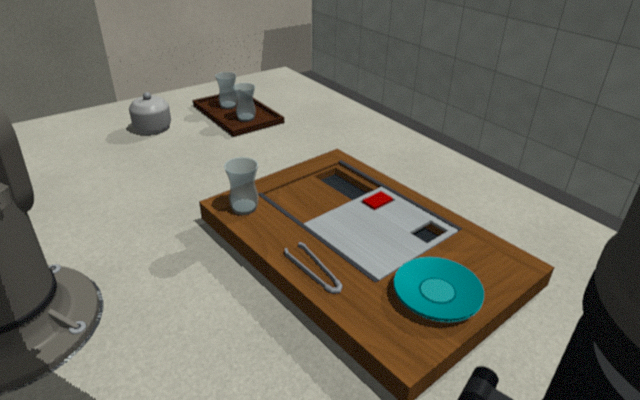

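Both views show the shut cover with the red button (scene ≈(296,227), side ≈(377,200)) and the empty open slot (scene (228,214)). The saucers are at the -y end, and the tongs and glass are along -x. The platform top corners in scene are (200,118), (434,152), (408,293) and (118,230).

```bash
cat > h.py <<'E'
import numpy as np,cv2
from scipy.spatial.transform import Rotation as R
def cast(c,uv,z):
    uv=np.atleast_2d(uv).astype(float); q=c['attitude']
    d=np.c_[uv,np.ones(len(uv))]@np.linalg.inv(c['K']).T@R.from_quat(np.roll(q,-1)).as_matrix().T
    return c['eye']+d*((z-c['eye'][2])/d[:,2])[:,None]
def red(c):
    h=cv2.cvtColor(c['img'],cv2.COLOR_RGB2HSV)
    m=((h[...,0]<5)|(h[...,0]>175))&(h[...,1]>200)&(h[...,2]>90)
    n,l,s,ce=cv2.connectedComponentsWithStats(m.astype(np.uint8)); i=1+s[1:,4].argmax()
    return ce[i],s[i]
E
python3 - <<'E'
from h import *
for n in('scene','side'):
    c=dict(np.load(n+'.npz')); ce,s=red(c); print(n,ce,s,cast(c,ce,.055)[0])
c=dict(np.load('scene.npz'))
P=cast(c,[(200,118),(434,152),(409,293),(118,230)],.05)[:,:2]; print(P)
# edges: 0->1 is -x edge along +y ; 3->2 +x edge
for a,b in((0,1),(3,2)):
    d=P[b]-P[a]; print(np.hypot(*d),np.arctan2(-d[0],d[1]))
for a,b in((0,3),(1,2)):
    d=P[b]-P[a]; print(np.hypot(*d),np.arctan2(d[1],d[0]))
c=dict(np.load('side.npz'))
print(cast(c,[(338,151),(553,269)],.05))
q=R.from_quat([9.85341475e-01,1.70591098e-01,-2.18901725e-04,-8.98439139e-04]).as_matrix(); print(q)
E
```

```text
scene [295.89371981 225.78019324] [284 214  25  25 414] [ 0.59692505 -0.11125515  0.055     ]
side [377.72427984 199.60493827] [364 192  28  16 243] [ 0.59233228 -0.1153368   0.055     ]
[[ 0.37221187 -0.41864614]
 [ 0.32705908  0.07125046]
 [ 0.66129415  0.08817788]
 [ 0.69377516 -0.38302407]]
0.49197301961113404 0.09190832953302112
0.472320119907447 0.06882336440402317
0.3235303336580644 0.11032794075529284
0.3346634389594577 0.05060201819675393
[[ 0.65525011  0.08200962  0.05      ]
 [ 0.68962739 -0.40674347  0.05      ]]
[[ 9.41797259e-01  3.36180575e-01 -7.37917335e-04]
 [ 3.36181362e-01 -9.41795740e-01  1.69585332e-03]
 [-1.24854459e-04 -1.84522406e-03 -9.99998290e-01]]
```

jog_arm(deltas=[[0.026,0.037,0,0,0,0.093,0],[0.026,0.037,0,0,0,0.093,0],[0.026,0.037,0,0,0,0.093,0],[0.026,0.037,0,0,0,0.093,0],[0.026,0.037,0,0,0,0.093,0],[0.026,0.037,0,0,0,0.093,0],[0.026,0.037,0,0,0,0.093,0],[0.026,0.037,0,0,0,0.093,0],[0.026,0.037,0,0,0,0.093,0],[0.026,0.037,0,0,0,0.093,0]])

```text
t: 1.1
eef_pos: [0.4874, -0.2641, 0.2532]
tool_rot: [-0.0, 0.803, 0.596, -0.0]
contact_force: [0.4, -0.8, 0.6]
gripper_width: 0.0
grasp_force: 0.0
```

jog_arm(deltas=[[0.026,0.037,0,0,0,0.093,0],[0.026,0.037,0,0,0,0.093,0],[0.026,0.037,0,0,0,0.093,0],[0.026,0.037,0,0,0,0.093,0],[0,0,0,0,0,0,0],[0,0,0,0,0,0,0]])

```text
t: 1.7
eef_pos: [0.591, -0.1165, 0.2527]
tool_rot: [-0.001, 0.68, 0.733, -0.0]
contact_force: [0.3, -0.2, 0.0]
gripper_width: -0.002
grasp_force: 0.0
```

Run:
```python
from h import *
from station import bot
c=bot.read_camera('wrist'); np.savez('wrist.npz',**c); cv2.imwrite('pics/wrist1.png',c['img'][:,:,::-1])
o=bot.get_obs(); M=R.from_quat(np.roll(o['tool_rot'],-1)).as_matrix()
print(o['t'],o['eef_pos'],M,o['contact_force'],o['gripper_width'],o['q'])
ce,s=red(c); print(ce,s,cast(c,ce,.055),c['eye'])
```

```text
1.75 [ 0.59036857 -0.11829062  0.2526906 ] [[-7.32467190e-02  9.97312833e-01 -1.42523447e-03]
 [ 9.97313810e-01  7.32462281e-02 -3.93704452e-04]
 [-2.88253453e-04 -1.45024358e-03 -9.99998907e-01]] [ 0.21604254 -1.25690713  0.26552572] 0.004579608331353853 [ 4.44749542e-01  3.97522791e-01 -4.57078941e-01  1.71132608e+00
  1.95493888e-01  1.07942341e+00 -1.08058343e-03]
[319.16176471 167.56176471] [301 157  50  31 680] [[ 0.58947709 -0.10605493  0.055     ]] [ 0.58650545 -0.04048848  0.37253942]
```

View pics/wrist1.png

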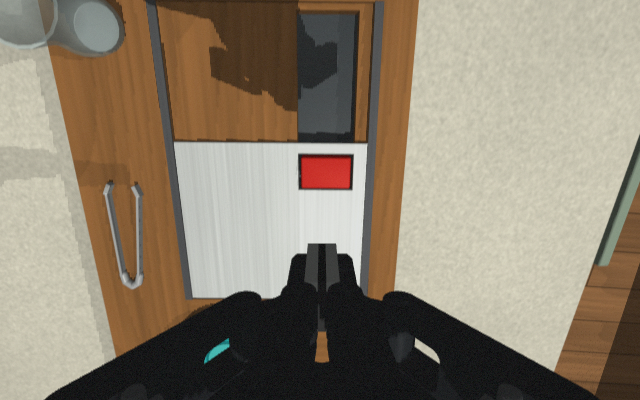

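The wrist view shows the closed fingers at about (321,250). The red button's box is (301..351, 157..188) with centre (326,172); part of it was shaded and lost from my mask. The cover's +y edge runs (175,142)–(367,143).

Run:
```python
from h import *
c=dict(np.load('wrist.npz'))
h=cv2.cvtColor(c['img'],cv2.COLOR_RGB2HSV)
m=(((h[...,0]<6)|(h[...,0]>174))&(h[...,1]>180)&(h[...,2]>60)).astype(np.uint8)
n,l,s,ce=cv2.connectedComponentsWithStats(m); i=1+s[1:,4].argmax(); print(s[i],ce[i])
print(cast(c,ce[i],.055), cast(c,[326,172],.055))
p=cast(c,[(175,142),(367,143),(148,3),(184,297),(382,3),(362,297)],.05); d=p[1::2]-p[::2]
print(p); print(np.arctan2(d[0,1],d[0,0]),[np.arctan2(-x[0],x[1]) for x in -d[1:]])
```

```text
[ 301  155   50   33 1598] [325.13516896 171.24030038]
[[ 0.59570986 -0.10932568  0.055     ]] [[ 0.59663451 -0.11003219  0.055     ]]
[[ 0.44557323 -0.09237966  0.05      ]
 [ 0.63488452 -0.0788307   0.05      ]
 [ 0.42879962  0.02781811  0.05      ]
 [ 0.4458879  -0.26977032  0.05      ]
 [ 0.63360075  0.04361281  0.05      ]
 [ 0.64992307 -0.25420891  0.05      ]]
0.07144787893601998 [np.float64(0.05735952889107289), np.float64(0.05475092506696638)]
```

jog_arm(deltas=[[0.0045,0.008,-0.03,0,0,-0.006,0],[0,0,-0.04,0,0,0,0],[0,0,-0.04,0,0,0,0],[0,0,-0.03,0,0,0,0],[0,0,-0.02,0,0,0,0],[0,0,-0.005,0,0,0,0],[0,0,0,0,0,0,0],[0,0,0,0,0,0,0]])

```text
t: 2.55
eef_pos: [0.596, -0.1106, 0.0896]
tool_rot: [0.001, 0.683, 0.73, 0.0]
contact_force: [0.2, 0.8, 0.7]
gripper_width: 0.003
grasp_force: 0.0
```

Run:
```python
from h import *
from station import bot
c=bot.read_camera('wrist'); a=c['img'][60:360,120:520]
d=bot.read_camera('side')['img'][120:280,250:500]
a=cv2.resize(a,(480,360));d=cv2.resize(d,(300,192)); out=np.zeros((360,780,3),np.uint8); out[:,:480]=a; out[:192,480:]=d
cv2.imwrite('pics/near1.png',out[:,:,::-1])
print(bot.get_obs()['eef_pos'],bot.get_obs()['contact_force'])
```

```text
[ 0.59626668 -0.11021935  0.08982012] [-0.23165808  0.0808919   0.37911879]
```

View pics/near1.png

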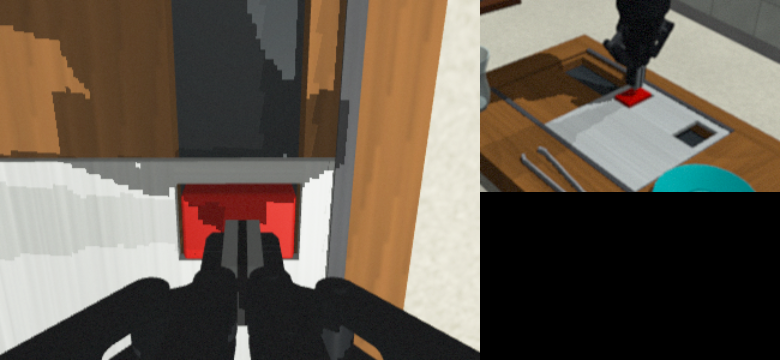

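The fingers are centred over the button, with their tips about 13 mm above it. Next I press.

jog_arm(deltas=[[0,0,-0.01,0,0,0,0],[0,0,-0.006,0,0,0,0],[0,0,-0.006,0,0,0,0],[0,0,-0.006,0,0,0,0],[0,0,0,0,0,0,0],[0,0,0,0,0,0,0]])

```text
t: 3.25
eef_pos: [0.5958, -0.1099, 0.0605]
tool_rot: [0.0, 0.683, 0.731, 0.0]
contact_force: [-0.2, -1.0, 4.7]
gripper_width: -0.001
grasp_force: 2.5
```

jog_arm(deltas=[[-0.0003,0.005,0,0,0,0,0],[-0.0003,0.005,0,0,0,0,0],[-0.0003,0.005,0,0,0,0,0],[-0.0003,0.005,0,0,0,0,0],[-0.0003,0.005,0,0,0,0,0],[-0.0003,0.005,0,0,0,0,0],[0,0,0,0,0,0,0]])

```text
t: 3.95
eef_pos: [0.5932, -0.0792, 0.0601]
tool_rot: [-0.0, 0.682, 0.731, -0.0]
contact_force: [-0.3, -0.2, 0.6]
gripper_width: 0.001
grasp_force: 0.4
```

Run:
```python
from h import *
from station import bot
c=bot.read_camera('scene'); a=cv2.resize(c['img'][90:310,100:450],(700,440))
cv2.imwrite('pics/push1.png',a[:,:,::-1])
print(bot.get_obs()['eef_pos'],bot.get_obs()['contact_force'])
```

```text
[ 0.59307666 -0.07920514  0.06001316] [0.72733765 0.13688104 0.07350752]
```

View pics/push1.png

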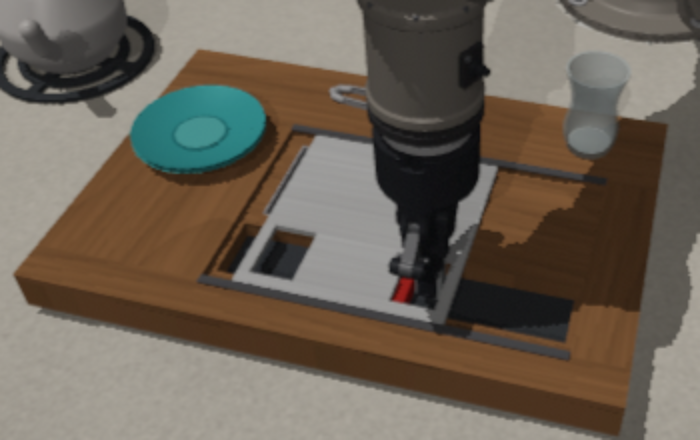

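The cover has slid about 22 mm over the button, which is still down (red strip at ≈(403,290)). I'll keep pushing.

jog_arm(deltas=[[-0.0006,0.01,0,0,0,0,0],[-0.0006,0.01,0,0,0,0,0],[-0.0006,0.01,0,0,0,0,0],[-0.0006,0.01,0,0,0,0,0],[-0.0006,0.01,0,0,0,0,0],[-0.0006,0.01,0,0,0,0,0],[-0.0006,0.01,0,0,0,0,0],[-0.0006,0.01,0,0,0,0,0],[-0.0006,0.01,0,0,0,0,0]])

```text
t: 4.9
eef_pos: [0.5875, 0.0111, 0.06]
tool_rot: [-0.0, 0.683, 0.731, -0.0]
contact_force: [-3.0, -4.2, -1.1]
gripper_width: 0.001
grasp_force: 2.0
```

jog_arm(deltas=[[-0.0002,0.003,0,0,0,0,0],[-0.0002,0.003,0,0,0,0,0],[-0.0002,0.003,0,0,0,0,0],[0,0,0,0,0,0,0],[0,0,0,0,0,0,0]])

```text
t: 5.4
eef_pos: [0.5883, 0.0177, 0.0606]
tool_rot: [0.001, 0.683, 0.73, -0.0]
contact_force: [-0.8, -4.8, 0.4]
gripper_width: 0.0
grasp_force: 2.5
```

Run:
```python
from h import *
from station import bot
c=bot.read_camera('scene'); a=cv2.resize(c['img'][90:310,100:450],(700,440))
cv2.imwrite('pics/push2.png',a[:,:,::-1])
print(bot.get_obs()['eef_pos'],bot.get_obs()['contact_force'])
```

```text
[0.58829859 0.01772748 0.06055632] [-0.21646052 -4.82079715  0.68629357]
```

View pics/push2.png

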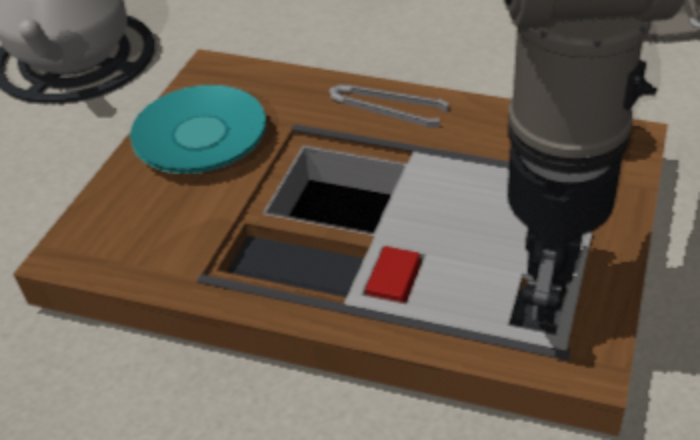

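The button stands up in the other slot (≈(393,273)). I'll give one small push onto the stop, then back off and lift clear.

jog_arm(deltas=[[0,0.003,0,0,0,0,0],[0,0.003,0,0,0,0,0],[0,0,0,0,0,0,0]])

```text
t: 5.75
eef_pos: [0.5883, 0.018, 0.0606]
tool_rot: [0.003, 0.685, 0.729, -0.003]
contact_force: [-0.7, -16.5, 4.3]
gripper_width: -0.003
grasp_force: 8.3
```

jog_arm(deltas=[[0,-0.007,0,0,0,0,0],[0,-0.006,0,0,0,0,0],[0,0,0,0,0,0,0],[0,0,0.02,0,0,0,0],[0,0,0.04,0,0,0,0],[0,0,0.04,0,0,0,0],[0,0,0.05,0,0,0,0],[0,0,0.03,0,0,0,0],[0,0,0,0,0,0,0],[0,0,0,0,0,0,0]])

```text
t: 6.75
eef_pos: [0.5879, 0.0133, 0.241]
tool_rot: [0.0, 0.682, 0.731, 0.001]
contact_force: [-0.1, 0.6, -0.7]
gripper_width: -0.001
grasp_force: 0.0
```

Run:
```python
from h import *
from station import bot
c=bot.read_camera('scene'); a=cv2.resize(c['img'][90:310,100:450],(700,440))
cv2.imwrite('pics/end.png',a[:,:,::-1])
print(bot.get_obs()['eef_pos'],bot.get_obs()['contact_force'])
```

```text
[0.58716261 0.01292976 0.23969202] [-0.4064018  -1.05855936 -0.75231262]
```

View pics/end.png

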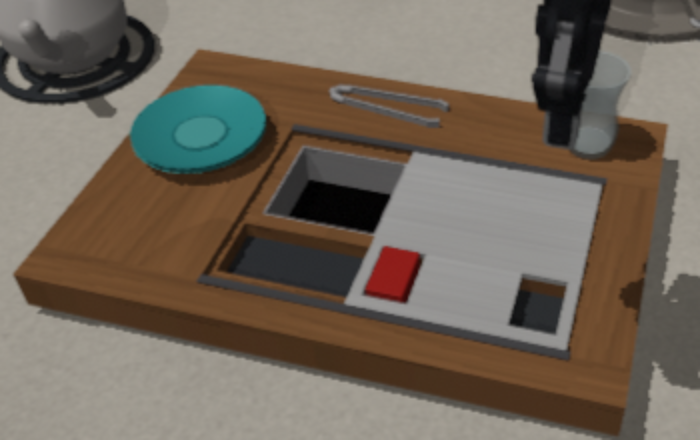

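The cover is against its end stop (16 N with no further travel). The button is up at (393,273), the loose things are where they were, and the arm is clear.

```bash
python3 -c "
from station import bot
print(bot.hand_in())"
```

```text
the job is handed in; nothing more can be done
None
```

The chute cover is pushed fully open to its end stop, the red button has sprung up in the other slot, and nothing else looks to have moved; I handed the job in after about 7 s of robot time, and no verdict came back.

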